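# Load the laser marker: cover outside-up in the nest, tray home

### The job

Load the laser marker: pull its loading tray out to the stop, then take the blue cover from the rack and lay it in the orange nest with its blue outside face up, fully down in the pocket, while the tray is still out at the stop. Once you have let go of the cover, push the tray all the way back home under the lens, with the cover still seated. Do not bump the laser head, and leave the other two covers and the fan, bottle and cup where they are.

Things in the scene. Friction and masses are not known exactly. Their poses are not given: they have to be found in the camera images.
- station: Fixed laser marking machine; place and yaw vary. Base plate 260 x 700 x 12 mm (x -130..130, y -220..480 mm), rails along its y, column at the +y end. Origin on the table under the nest centre's place when the tray is fully out. Its y axis is the tray's line of travel: +y towards the laser (home), -y out.
- tray (a joint): Loading tray sliding on the station's rails: 0 = home under the lens, 0.200 m = out at its stop, moving in station -y. Starts 0 to 0.07 m out. About 3 N friction, damping 8 N per m/s, no spring: it stays where it is left. Tray plate 200 mm (x) by 310 mm (y), top 40 mm above the table.
- tray_handle (a point): Centre of the bar of the bow handle standing on the tray's front (-y) end; moves with the tray, axes as the station's. Steel bar 12 mm thick along x, 100 mm between its two legs, axis 42 mm above the tray plate (82 mm above the table), clear under and on both sides: pinch or hook it from above. Nest centre 185 mm in +y from it; when home, the laser head is 120 mm away in +y.
- nest (a point): Centre of the pocket floor in the orange nest block, 48 mm above the table; moves with the tray, axes as the station's. Pocket 84 mm (x) by 124 mm (y), 10 mm deep, upper edges with 2 mm 45 degree lead-ins; 2 mm play each side of the cover. Block 170 mm (x) by 176 mm (y), rim 58 mm above the table; a 40 mm wide thumb notch, pocket deep, goes out from the middle of both long sides (+x, -x).
- laser_head: Grey scan head 130 x 130 x 120 mm with a round lens below and a blue tube towards the column; fixed to the station, 340 mm and up above the table (lens from 320 mm). Origin at the centre of the lens's underside, straight above the nest when the tray is home. Do not bump it.
- rack: Fixed black slotted rack, any yaw, 205 mm (x) by 150 mm (y), base 8 mm thick, three slots along its y at x = -70, 0 and +70 mm, slot walls up to 23 mm above the table. Each slot holds one cover standing on a long edge. Origin on the table at its centre.
- cover_blue: Blue cast pan 24 (own x) by 120 (y) by 80 mm (z), 0.10-0.21 kg, origin mid box. +x: out of the closed flat blue outside. -x: open side, bare metal, 4 mm rim, 18 mm wide rib along z at mid length flush with the rim (pinch the 24 mm there). Starts upright in a slot, axes as the rack's, foot 8 mm up, 46 mm from neighbours; on edge it tips past 17 deg. Seated: origin 12 mm over the floor.
- cover_red: Same cover in red, standing in another slot; leave it in its place.
- cover_grey: Same cover in dark grey, standing in another slot; leave it in its place.
- fume_fan: Loose black axial fan standing on the table beyond the tray, 38 mm (x) by 120 mm (y) by 120 mm high; origin under its centre. Leave it.
- wipe_bottle: Loose white bottle with blue cap, 60 mm across, 160 mm high; origin under its centre. Leave it.
- parts_cup: Loose yellow cup, 76 mm across the rim, 80 mm high; origin under its centre. Leave it.
Things that resemble listed ones, but are neither listed nor needed, are in the scene too. What is shaped like the cover_blue but yellow is not meant.

How it is judged:
By the outcome, as a careful person would: the job done as asked, in the order asked, and still so for the second after the job is handed in, with the robot touching nothing.
It also fails if it takes over 72 s, if anything falls off the work surface, if the arm or the gripper's body presses on something with over 40 N, if the wrist force passes 120 N, or if a joint passes its speed limit or range.

### The arm

A 6-joint arm with a two-finger parallel gripper is mounted at the origin on the work surface. World frame = base frame: x ahead of the robot, y to its left, z up, the work surface at z = 0. Lengths are in mm, angles in rad, forces in N, time in s.
With the tool pointing down it reaches from about 400 to 925 mm from the base axis. Payload 12.5 kg.
Tool frame: the origin (TCP) lies midway between the tips of the shut fingers; the grasp point (between the pads) lies 19 mm behind it; z points along the fingers, y is the line along which they close (so a half turn about z gives the same grasp; the last joint's range is limited). The gripper opens to 95 mm and grips with 3 to 60 N. Pads are 20 mm wide; open, the fingers measure 119 mm over their backs; the gripper's body (75 mm by 180 mm) begins 59 mm behind the grasp point.
Start: joints at [-1.297, 0.491, 1.559, -0, 1.092, -0.106], TCP at [231.733, -580.471, 214.661] pointing down, gripper open.
Joint ranges: [-3.1, 3.1], [-0.84, 2.19], [0.05, 2.79], [-1.13, 4.28], [0.06, 2.93], [-2.69, 2.69]. Speed limits (rad/s): [2.22, 2.22, 2.79, 3.14, 3.14, 3.14].

### API

Orientations are given as [roll, pitch, yaw] about the fixed x, y, z axes, in that order (R = Rz(yaw) Ry(pitch) Rx(roll)).
In Python, from cell import state, read_camera, camera_info, env gives the robot as it stands.
- The arm moves only by the tool move_arm, never from a script. Its argument "commands" is a list of rows, each a list of 3 entries, a list of its own where there are three numbers: the shift along the world's x, y, z in cm, then the turn, a rotation vector about the world's x, y, z in degrees, then the opening, from 0 (shut) to 1 (fully open). A call has 1 to 10 rows; each row shifts and turns the commanded pose from where the row before left it; what a row does not reach is not made up. A row lasts 1/10 s, in which the tool goes at most 50 mm and 8.59 degrees, less where a joint would pass 70% of its speed; a pose out of reach is approached as far as the arm can. A call with a gripper value outside its range is refused whole. The fingers move at their own pace and stop on an object; the grip force is fixed at half the most. Time passes only in rows, so rows that do not move let the fingers close. It gives the time, the measured TCP pose, the force, the opening and the grip force at its end, in the units of the state.
- state(): the state, without advancing time (a new reading comes with each control period).
- read_camera(name): name is "side" or "top"; returns the picture (384x512x3 uint8, blue, green, red); there is no depth.
- camera_info(name): a dict with "K" (3x3 intrinsics, pixels), "cam_to_world" (4x4, takes a point from camera to world coordinates). Camera axes: x right, y down, z forward; pixel columns grow to the right and rows downward; lengths in mm; the calibration is good to about 2 mm. A picture is of the moment at which its call begins. camera_info takes no time and is no camera call.
- env.job_done(): hands the job in; it is judged then, once.
The state is a dict: "t": time; "joints": joint angles; "qvel": joint speeds; "tau": joint torques, N m; "eef_pos": TCP position; "tcp_rot": TCP orientation; "ft_force": force on the tool from outside, world axes, zero at the start; "moment": the same for the moment, N m; "opening": opening from 0.0 (shut) to 1.0 (fully open); "grip_force": force on a finger pad.
Only numpy, scipy, OpenCV 4.12 (cv2) and the standard library are available. Lean on these libraries where they do the work, as an engineer would, in place of code of your own. Each camera call takes 0.05 s, during which the arm holds its last target. There are 200 camera calls.

## Working session

There is one attempt and no reset: what is moved stays moved. The work goes in short steps, Python scripts to look and compute and a tool call to move; the robot and the scene stay as the last step left them, time stands still between calls to the robot, and variables do not carry over. Pictures are saved under pics/ and viewed, at most 12 in all, crops included, and the job is handed in when it is done.

Besides the shell and the picture viewer there is one more tool, called after "Request:" by a JSON object that holds its "fn" and its "kwargs". move_arm: Moves the arm, as the interface text tells. Its arguments: {"type":"object","properties":{"commands":{"type":"array"}},"required":["commands"]}

```bash
ls; mkdir -p pics; cat > h.py <<'E'
import numpy as np, cv2
from cell import state, read_camera, camera_info, env
def ray(cam,u,v):
    i=camera_info(cam);K=np.array(i["K"]);T=np.array(i["cam_to_world"])
    d=T[:3,:3]@np.linalg.solve(K,[u,v,1.]);return T[:3,3],d
def onz(cam,u,v,z):
    o,d=ray(cam,u,v);return o+d*(z-o[2])/d[2]
def proj(cam,p):
    i=camera_info(cam);K=np.array(i["K"]);T=np.linalg.inv(np.array(i["cam_to_world"]))
    q=K@(T[:3,:3]@np.array(p,float)+T[:3,3]);return q[:2]/q[2]
E
python3 - <<'E'
from h import *
a=read_camera("top");b=read_camera("side")
cv2.imwrite("pics/top0.png",a);cv2.imwrite("pics/side0.png",b)
cv2.imwrite("pics/top0b.png",cv2.resize(a,(800,600),interpolation=cv2.INTER_CUBIC))
cv2.imwrite("pics/side0b.png",cv2.resize(b,(800,600),interpolation=cv2.INTER_CUBIC))
for c in("top","side"):
    i=camera_info(c);print(c,np.round(i["K"],1).tolist(),np.round(i["cam_to_world"],3).tolist())
print(state())
E
```

```text
pics
top [[440.5, 0.0, 256.1], [0.0, 440.5, 187.4], [0.0, 0.0, 1.0]] [[-0.001, -0.99, 0.141, 273.29], [-1.0, 0.001, 0.002, 59.364], [-0.002, -0.141, -0.99, 1715.187], [0.0, 0.0, 0.0, 1.0]]
side [[477.4, 0.0, 253.6], [0.0, 477.4, 190.7], [0.0, 0.0, 1.0]] [[-0.844, 0.438, -0.309, 1013.839], [0.536, 0.704, -0.466, 817.334], [0.014, -0.559, -0.829, 1523.191], [0.0, 0.0, 0.0, 1.0]]
{'t': 0.1, 'joints': array([-1.29661188e+00,  4.91494615e-01,  1.55938393e+00, -5.19924997e-06,
        1.09172555e+00, -1.05568456e-01]), 'qvel': array([-0.00066551, -0.00185925, -0.00281421, -0.00115499, -0.00084345,
        0.00059477]), 'tau': array([ 2.66123963e-03, -6.13626623e+01, -2.58605182e+01,  6.93205814e-02,
        4.69815591e-02, -2.13676782e-05]), 'eef_pos': array([ 231.6603076 , -580.2447823 ,  214.12466544]), 'tcp_rot': array([-3.14058636e+00, -1.01992103e-04,  3.79755249e-01]), 'ft_force': array([ 0.52730067,  0.42409004, -0.10433339]), 'moment': array([-0.00108985, -0.03288332,  0.04807719]), 'grip_force': 0.0, 'opening': 1.002632216648473}
```

View pics/top0b.png

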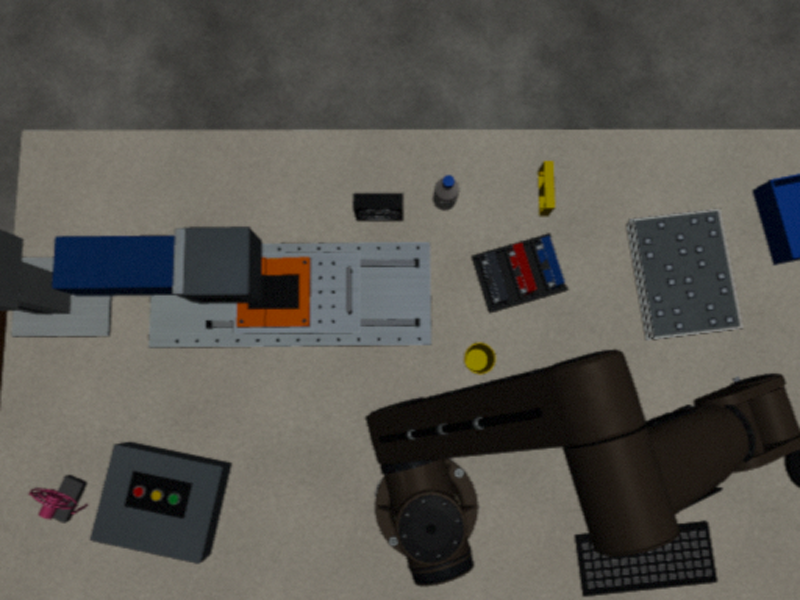

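View pics/side0b.png

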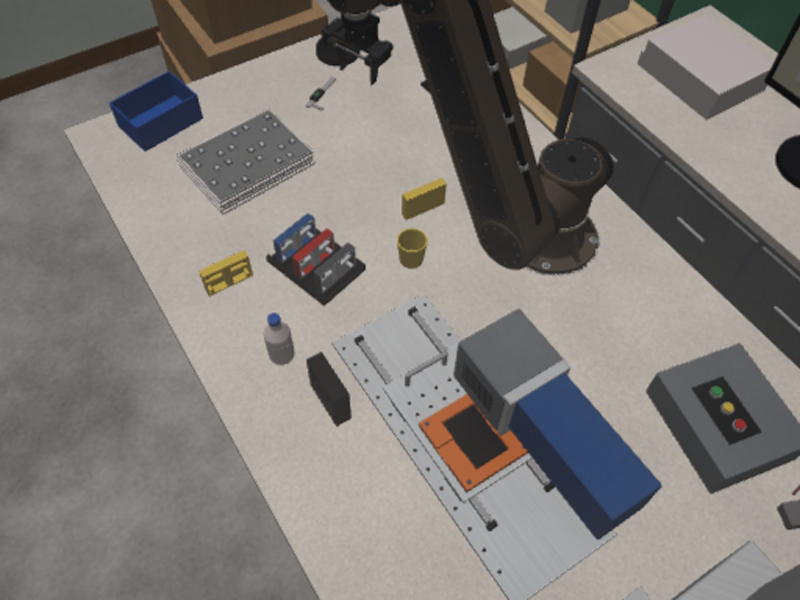

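The top view (800x600) shows the station at left with rails along the image row, which is world y. Its handle is at (349,290), the orange nest at (275,292) partly under the head, the cup at (480,357), the bottle at (447,192) and the fan at (378,207).

There are several candidates for the cover:
- **Rack slots:** blue (548,262), red (523,268) and grey (492,275).
- **Yellow lookalikes:** top (546,188) and side (424,198).
- **Blue bin:** (780,215).

The blue item in the rack is the one meant. In the side view (295,238) its open, ribbed side faces the station.

```bash
python3 - <<'E'
from h import *
a=cv2.imread("pics/top0.png");b=cv2.imread("pics/side0.png")
A=cv2.resize(a[135:230,220:370],None,fx=5,fy=5,interpolation=cv2.INTER_CUBIC)[:, :750]
B=cv2.resize(b[130:200,165:245],None,fx=5,fy=5,interpolation=cv2.INTER_CUBIC)
A=cv2.convertScaleAbs(A,alpha=1.6,beta=10)
cv2.imwrite("pics/c0.png",A);cv2.imwrite("pics/c1.png",B)
hsv=cv2.cvtColor(a,cv2.COLOR_BGR2HSV)
def rect(m,z,name):
    cs,_=cv2.findContours(m,cv2.RETR_EXTERNAL,cv2.CHAIN_APPROX_NONE)
    for c in sorted(cs,key=cv2.contourArea)[::-1][:3]:
        if len(c)<8: continue
        W=np.array([onz("top",*p,z)[:2] for p in c[:,0]],np.float32)
        r=cv2.minAreaRect(W);M=W.mean(0)
        print(name,np.round(r[0],1),np.round(r[1],1),round(r[2],2),"px",c[:,0].mean(0).round(1))
        
roi=np.zeros(a.shape[:2],np.uint8);roi[145:205,295:370]=255
rect(cv2.inRange(hsv,(100,120,30),(125,255,255))&roi,88,"blue")
rect(cv2.inRange(hsv,(0,150,40),(6,255,255))&roi|cv2.inRange(hsv,(172,150,40),(180,255,255))&roi,88,"red")
rect(cv2.inRange(hsv,(5,150,100),(18,255,255)),58,"nest")
dark=cv2.inRange(hsv,(0,0,0),(180,255,75));dark[:, :295]=0;dark[:,370:]=0;dark[:148]=0;dark[202:]=0
rect(dark,8,"rackdark")
E
```

```text
blue [ 581.5 -291.5] [122.1  42.1] 15.32 px [351.4 167.4]
red [ 565.9 -228.1] [120.9  41.2] 15.82 px [334.2 171.3]
nest [513.3 371.7] [171.7 165.2] 89.92 px [179.6 188.9]
rackdark [ 567.2 -235.1] [153.5 206.7] 16.07 px [333.8 173.3]
rackdark [ 628.7 -298.1] [11.8  8.1] 89.91 px [347.3 159.4]
```

View pics/c0.png

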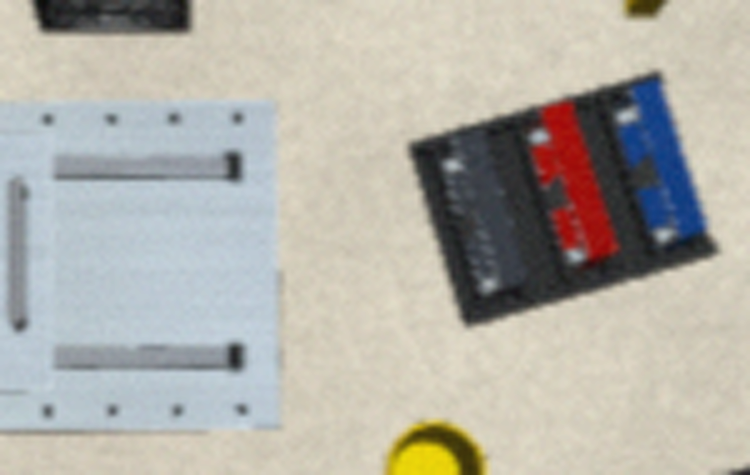

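View pics/c1.png

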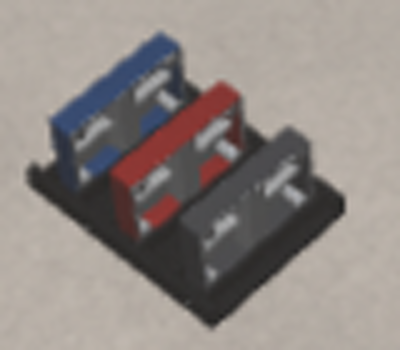

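The crop shows the blue cover standing in the rack's end slot (crop px about (665,160)), blue outside facing away from the station and rib towards it. In the enlarged side crop it is the rear one, at (120,110). The rack measures 153x207 mm and the cover 122 mm, which fit. Next come the handle and the station yaw.

```bash
python3 - <<'E'
from h import *
a=cv2.imread("pics/top0.png");f=cv2.GaussianBlur(a,(3,3),0).astype(int)
# plate: bluish vs beige
m=((f[...,0]-f[...,2])>0).astype(np.uint8)*255
m[:150]=0;m[225:]=0;m[:,:100]=0;m[:,285:]=0
# front edge (last plate column per row), far/near edges (rows per column)
P=[]
for v in range(162,214):
    u=np.where(m[v,200:285])[0]
    if len(u):P.append(onz("top",u.max()+200+.5,v,12)[:2])
P=np.array(P);
def fit(P):
    vx,vy,x,y=cv2.fitLine(P.astype(np.float32),cv2.DIST_HUBER,0,.01,.01).ravel();return np.round([vx,vy,x,y,np.degrees(np.arctan2(vy,vx))],3)
print("front",fit(P))
T=[];B=[]
for u in range(190,272):
    v=np.where(m[:,u])[0]
    if len(v): T.append(onz("top",u,v.min()-.5,12)[:2]);B.append(onz("top",u,v.max()+.5,12)[:2])
print("far",fit(np.array(T)),"near",fit(np.array(B)))
for p in[(223.6,171.2),(223.9,200),(223.7,185.7)]:print("bar@82",onz("top",*p,84).round(1))
g=cv2.cvtColor(a,cv2.COLOR_BGR2GRAY)
for v in(178,184,190,195):print(g[v,216:232])
b=cv2.imread("pics/side0.png")
for p in[(407/1.5625,380/1.5625),(446/1.5625,355/1.5625)]:print("side bar",onz("side",*p,84).round(1))
print("head/side nest",[onz("side",x/1.5625,y/1.5625,58).round(0) for x,y in[(420,428),(468,490),(460,397)]])
for n,(u,v) in dict(cup=(480,357),bottle=(447,192),fan=(378,207)).items():print(n,onz("top",u/1.5625,v/1.5625,60).round(0))
print([proj("top",[x,y,58]).round(0).tolist() for x,y in((500,380),(585,-301))])
E
```

```text
front [ 1.00000e+00  1.90000e-02  5.19603e+02 -1.10500e+01  1.07200e+00]
far [ 1.60000e-02 -1.00000e+00  6.44337e+02  1.90095e+02 -8.90590e+01] near [1.00000e-03 1.00000e+00 3.86333e+02 1.56066e+02 8.99240e+01]
bar@82 [566.9 184.8  84. ]
bar@82 [457.9 182.6  84. ]
bar@82 [511.8 183.9  84. ]
[114 117 116 116 112  99  83  83  84 100 115 119 119 120 118 115]
[112 113 112 111 111  98  77  80  80  97 111 112 114 116 118 116]
[115 115 116 119 115  96  80  80  83 101 117 117 117 119 121 114]
[116 117 114 116 115  94  82  80  83 101 116 116 115 119 117 118]
side bar [572.2 201.7  84. ]
side bar [465.1 195.2  84. ]
head/side nest [array([603., 301.,  58.]), array([595., 466.,  58.]), array([489., 287.,  58.])]
cup [ 353. -128.   60.]
bottle [761. -54.  60.]
fan [723. 117.  60.]
[[173.0, 190.0], [351.0, 168.0]]
```

The handle bar is at about (513,183.5) with the station yaw at about 0.9°. The plate width of 258 mm and the front edge agree, and the tray is about 40 mm out. I'm moving above the handle.

Request:
{"fn": "move_arm", "kwargs": {"commands": [[[3,3.7,0],[0,0,-4.2],1],[[3,3.7,0],[0,0,-4.2],1],[[3,3.7,0],[0,0,-4.2],1],[[3,3.7,0],[0,0,-4.2],1],[[3,3.7,0],[0,0,-4.1],1],[[3,3.7,0],[0,0,0],1],[[3,3.7,0],[0,0,0],1],[[3,3.7,0],[0,0,0],1],[[2.8,3.4,0],[0,0,0],1],[[0.1,4.5,0],[0,0,0],1]]}}

```text
t: 1.1
eef_pos: [503.0, -204.4, 214.1]
tcp_rot: [3.141, -0.001, 0.016]
ft_force: [1.0, 0.2, -0.1]
opening: 0.999
grip_force: 0.0
```

Request:
{"fn": "move_arm", "kwargs": {"commands": [[[0.1,4.5,0],[0,0,0],1],[[0.1,4.5,0],[0,0,0],1],[[0.1,4.5,0],[0,0,0],1],[[0.1,4.5,0],[0,0,0],1],[[0.1,4.5,0],[0,0,0],1],[[0.1,4.5,0],[0,0,0],1],[[0.1,4.5,-1],[0,0,0],1],[[0.1,4.5,-2],[0,0,0],1],[[0.2,2.9,-2],[0,0,0],1],[[0,0,0],[0,0,0],1]]}}

```text
t: 2.1
eef_pos: [509.4, 186.3, 162.1]
tcp_rot: [3.141, 0.004, 0.019]
ft_force: [-0.7, -0.8, 0.1]
opening: 1.003
grip_force: 0.0
```

Request:
{"fn": "move_arm", "kwargs": {"commands": [[[0.3,-0.3,-4],[0,0,0],1],[[0,0,-3.7],[0,0,0],1],[[0,0,-2],[0,0,0],1],[[0,0,0],[0,0,0],0],[[0,0,0],[0,0,0],0],[[0,0,0],[0,0,0],0],[[0,0,0],[0,0,0],0],[[0,0,0],[0,0,0],0],[[0,0,0],[0,0,0],0],[[0,0,0],[0,0,0],0]]}}

```text
t: 3.1
eef_pos: [513.8, 180.6, 68.0]
tcp_rot: [3.142, -0.0, 0.015]
ft_force: [0.1, -0.2, 0.3]
opening: 0.472
grip_force: 0.0
```

```bash
python3 - <<'E'
from h import *
b=read_camera("side");cv2.imwrite("pics/side1.png",b)
cv2.imwrite("pics/side1c.png",cv2.resize(b[150:330,190:400],None,fx=3,fy=3,interpolation=cv2.INTER_CUBIC))
s=state();print(s["eef_pos"],s["tcp_rot"],s["ft_force"],s["opening"],s["grip_force"])
E
```

```text
[513.78127168 180.55831056  67.83766338] [ 3.14153573e+00 -2.55564222e-04  1.50744254e-02] [ 0.40832544  0.33263206 -0.85613247] 0.4281748218878007 0.0
```

View pics/side1c.png

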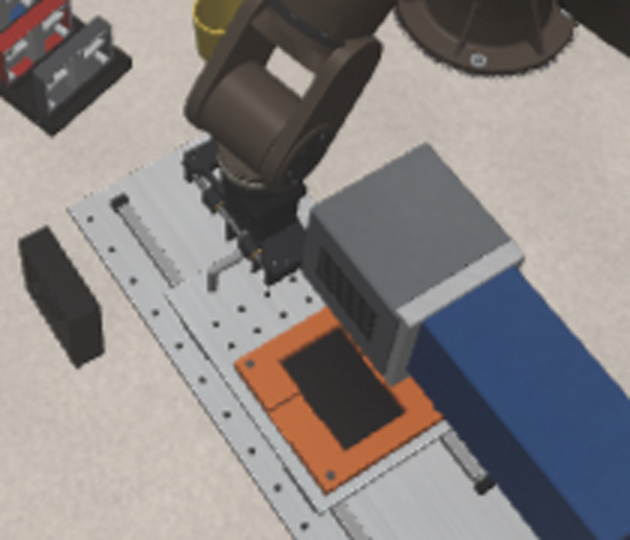

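The side view shows the fingers straddling the bow bar at about (240,270) in the crop, clear of the laser head. I'll finish closing, then pull.

Request:
{"fn": "move_arm", "kwargs": {"commands": [[[0,0,-0.3],[0,0,0],0],[[0,0,0],[0,0,0],0],[[0,0,0],[0,0,0],0],[[0,0,0],[0,0,0],0],[[0,0,0],[0,0,0],0],[[0,0,0],[0,0,0],0]]}}

```text
t: 3.75
eef_pos: [513.6, 180.6, 64.5]
tcp_rot: [3.142, 0.0, 0.015]
ft_force: [-0.4, 3.0, -5.0]
opening: 0.113
grip_force: 30.0
```

Request:
{"fn": "move_arm", "kwargs": {"commands": [[[0,-1,0],[0,0,0],0],[[0,-2,0],[0,0,0],0],[[0.1,-2.5,0],[0,0,0],0],[[0,-2.5,0],[0,0,0],0],[[0.1,-2.5,0],[0,0,0],0],[[0,-2,0],[0,0,0],0],[[0,-1,0],[0,0,0],0],[[0,-0.6,0],[0,0,0],0],[[0,-0.4,0],[0,0,0],0],[[0,-0.4,0],[0,0,0],0]]}}

```text
t: 4.75
eef_pos: [514.9, 31.9, 64.4]
tcp_rot: [-3.141, 0.002, 0.015]
ft_force: [-4.9, 3.0, -1.6]
opening: 0.116
grip_force: 30.0
```

Request:
{"fn": "move_arm", "kwargs": {"commands": [[[0,-0.3,0],[0,0,0],0],[[0,-0.3,0],[0,0,0],0],[[0,-0.2,0],[0,0,0],0],[[0,-0.2,0],[0,0,0],0],[[0,-0.2,0],[0,0,0],0]]}}

```text
t: 5.25
eef_pos: [515.0, 21.0, 64.4]
tcp_rot: [-3.14, 0.002, 0.015]
ft_force: [-2.4, 28.6, -2.7]
opening: 0.115
grip_force: 30.0
```

The force rose to 28.6 N at y=21, so the tray is at its stop. I'll release, lift and move partway to the rack for a clear top view.

Request:
{"fn": "move_arm", "kwargs": {"commands": [[[0,0,0],[0,0,0],0.5],[[0,0,0],[0,0,0],0.5],[[0,0,0],[0,0,0],0.5],[[0,0,3],[0,0,0],0.5],[[0,0,4],[0,0,0],0.5],[[0,-2,4],[0,0,0],0.5],[[0,-4,2],[0,0,5],0.5],[[0,-4,0],[0,0,5],0.5],[[0,-2,0],[0,0,5],0.5]]}}

```text
t: 6.15
eef_pos: [516.1, -103.1, 195.9]
tcp_rot: [3.139, -0.002, 0.279]
ft_force: [0.2, 0.7, -0.4]
opening: 0.5
grip_force: 0.0
```

```bash
python3 - <<'E'
from h import *
a=read_camera("top");cv2.imwrite("pics/top1.png",a)
cv2.imwrite("pics/top1b.png",cv2.convertScaleAbs(cv2.resize(a[130:240,180:380],None,fx=4,fy=4,interpolation=cv2.INTER_CUBIC),alpha=1.5,beta=10))
s=state();print(s["eef_pos"],s["tcp_rot"],s["opening"])
hsv=cv2.cvtColor(a,cv2.COLOR_BGR2HSV)
def rect(m,z,name):
    cs,_=cv2.findContours(m,cv2.RETR_EXTERNAL,cv2.CHAIN_APPROX_NONE)
    c=max(cs,key=cv2.contourArea)
    r=cv2.minAreaRect(np.array([onz("top",*p,z)[:2] for p in c[:,0]],np.float32))
    print(name,np.round(r[0],1),np.round(r[1],1),round(r[2],2),"px",c[:,0].mean(0).round(1));return c
rect(cv2.inRange(hsv,(5,150,80),(18,255,255)),58,"nest")
roi=np.zeros(a.shape[:2],np.uint8);roi[145:205,295:370]=255
rect(cv2.inRange(hsv,(100,120,30),(125,255,255))&roi,88,"blue")
# pocket: dark inside the nest
n=cv2.inRange(hsv,(5,150,80),(18,255,255));cs,_=cv2.findContours(n,cv2.RETR_CCOMP,cv2.CHAIN_APPROX_NONE)
for c in cs:
    if cv2.contourArea(c)>150:
        r=cv2.minAreaRect(np.array([onz("top",*p,57)[:2] for p in c[:,0]],np.float32));print("cc",np.round(r[0],1),np.round(r[1],1),round(r[2],2))
E
```

```text
[ 516.16661972 -104.5542627   195.38068981] [ 3.13932831e+00 -1.49324309e-03  2.83614053e-01] 0.4998441293440176
nest [514.9 209.5] [169.  171.3] 0.23 px [217.7 186.2]
blue [ 581.6 -292. ] [122.1  41.2] 15.51 px [351.3 167.3]
cc [515.1 209.6] [169.1 171.4] 0.23
cc [514.8 207.8] [130.3  92.3] 89.92
```

View pics/top1b.png

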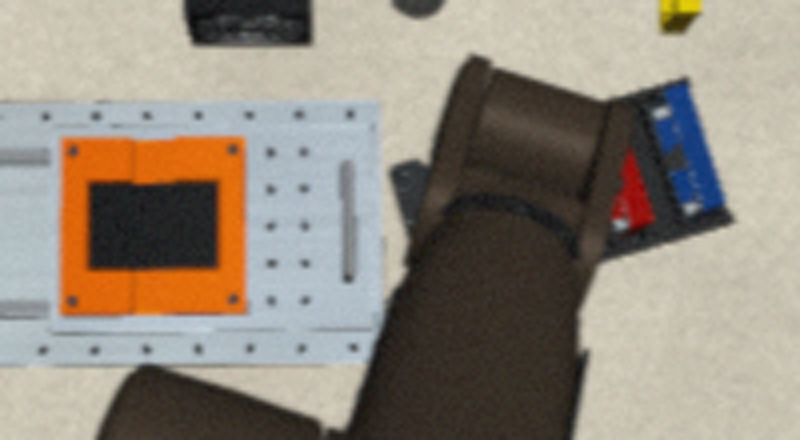

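The nest is clear at crop (155,225), with its pocket at about (514.8,207.8). The pinched bar plus 185 gives y=206.5, so the two agree. Blue is still in its end slot. Now I go to grasp it at the rib.

Request:
{"fn": "move_arm", "kwargs": {"commands": [[[1.4,-4,0],[0,0,0],0.5],[[1.4,-4,0],[0,0,0],0.5],[[1.4,-4,0],[0,0,0],0.5],[[1.4,-4,0],[0,0,0],0.5],[[1.2,-3.4,0],[0,0,0],0.5],[[0,0,-2],[0,0,0],0.5],[[0,0,-3],[0,0,0],0.5],[[0,0,0],[0,0,0],0.5]]}}

```text
t: 7.0
eef_pos: [582.4, -293.5, 141.2]
tcp_rot: [-3.137, 0.004, 0.276]
ft_force: [-0.1, -0.0, -0.1]
opening: 0.496
grip_force: 0.0
```

```bash
python3 - <<'E'
from h import *
b=read_camera("side");cv2.imwrite("pics/side2.png",b)
cv2.imwrite("pics/side2c.png",cv2.resize(b[85:205,140:300],None,fx=5,fy=5,interpolation=cv2.INTER_CUBIC))
s=state();print(s["eef_pos"],s["tcp_rot"],s["opening"])
a=cv2.imread("pics/top1.png");f=a.astype(float);r=f[...,2]-f[...,0]  # orange strength
def edge(arr,i0,i1):
    s=arr[i0:i1];t=(s.max()+s.min())/2;k=np.where((s[:-1]-t)*(s[1:]-t)<=0)[0]
    k=k[np.argmax(abs(np.diff(s)[k]))];return i0+k+(t-s[k])/(s[k+1]-s[k])
def line(P):
    v=cv2.fitLine(np.array(P,np.float32),cv2.DIST_HUBER,0,.01,.01).ravel();return v
# block edges: left/right (cols), top/bottom (rows)
R={}
R["+y"]=line([onz("top",edge(r[v],190,200),v,58)[:2] for v in range(168,206)])
R["-y"]=line([onz("top",edge(r[v],236,248),v,58)[:2] for v in range(168,206)])
R["+x"]=line([onz("top",u,edge(r[:,u],158,170),58)[:2] for u in list(range(199,211))+list(range(226,238))])
R["-x"]=line([onz("top",u,edge(r[:,u],200,215),58)[:2] for u in range(199,238)])
R["p+y"]=line([onz("top",edge(r[v],196,208),v,57)[:2] for v in range(178,195)])
R["p-y"]=line([onz("top",edge(r[v],228,240),v,57)[:2] for v in range(178,195)])
R["p-x"]=line([onz("top",u,edge(r[:,u],192,202),57)[:2] for u in list(range(204,209))+list(range(225,233))])
R["p+x"]=line([onz("top",u,edge(r[:,u],170,181),57)[:2] for u in list(range(204,209))+list(range(225,233))])
for k,(vx,vy,x,y) in R.items():
    if "y" in k: print(k,"y at x=514.5:",round(y+(514.5-x)*vy/vx,1),"yaw",round(np.degrees(np.arctan(vy/vx)),2))
    else: print(k,"x at y=207:",round(x+(207-y)*vx/vy,1),"yaw",round(-np.degrees(np.arctan(vx/vy)),2))
print("bar",onz("top",267,185,84).round(1))
E
```

```text
[ 583.29559945 -293.88024725  143.48097374] [-3.13945410e+00  2.15542478e-03  2.76168434e-01] 0.5058449811311848
+y y at x=514.5: 295.6 yaw 0.18
-y y at x=514.5: 121.1 yaw 0.58
+x x at y=207: 600.2 yaw 0.46
-x x at y=207: 430.4 yaw 0.69
p+y y at x=514.5: 269.8 yaw 0.69
p-y y at x=514.5: 146.5 yaw 0.44
p-x x at y=207: 473.2 yaw 0.64
p+x x at y=207: 557.5 yaw 0.64
bar [514.2  21.8  84. ]
```

View pics/side2c.png

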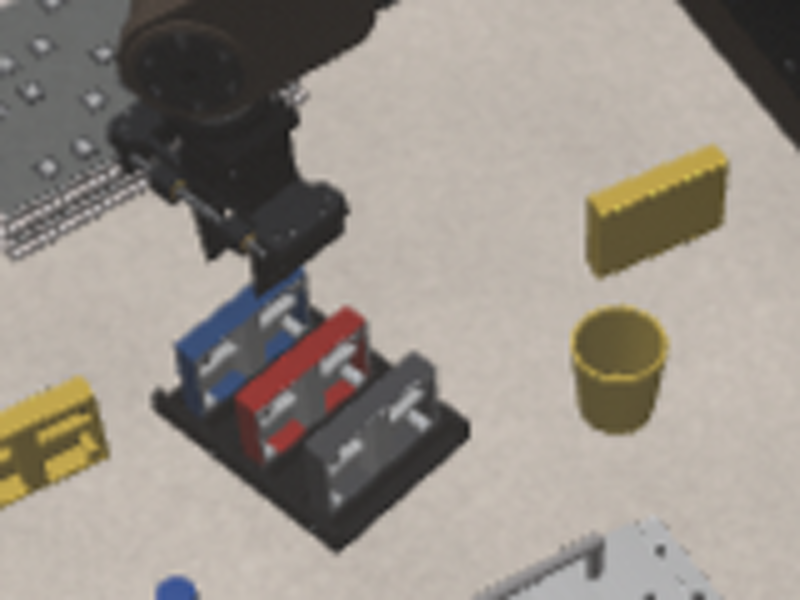

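The side crop shows the fingers above the blue cover, its top edge running about (180,345) to (305,275) in the crop. One reprojection check before descending.

```bash
python3 - <<'E'
from h import *
c=np.array([584.5,-300.5]);x=np.array([.276,-.961]);y=np.array([.961,.276])
for sx in(-12,12):
  for sy in(-60,60):
    p=c+sx*x+sy*y;print(sx,sy,((proj("side",[*p,88])-[140,85])*5).round(0),(proj("top",[*p,88])).round(1))
a=cv2.imread("pics/top1.png");hsv=cv2.cvtColor(a,cv2.COLOR_BGR2HSV)
m=cv2.inRange(hsv,(100,120,30),(125,255,255));m[:,:335]=0;m[:145]=0;m[205:]=0
b=cv2.imread("pics/side2.png");hs=cv2.cvtColor(b,cv2.COLOR_BGR2HSV)
n=cv2.inRange(hs,(100,90,30),(125,255,255));n[:,:172]=0;n[:,205:]=0;n[:135]=0;n[170:]=0
for q,o,k in((m,(0,0),1),(n,(140,85),5)):
    pts=cv2.findNonZero(q)[:,0];h=cv2.approxPolyDP(cv2.convexHull(pts),1.5,True)[:,0];print(((h-o)*k).tolist())
E
```

```text
-12 -60 [303. 269.] [354.7 182.2]
-12 60 [190. 359.] [344.9 152. ]
12 -60 [281. 253.] [360.8 180.5]
12 60 [169. 342.] [350.9 150.3]
[[511, 145], [511, 165], [357, 182], [349, 180], [343, 161], [348, 151]]
[[295, 270], [290, 340], [215, 395], [180, 340], [245, 290]]
```

The reprojection agrees to within about 1 px in both views. The side view suggests the cover sits 2-5 mm nearer the station, so I aim for (584,-298.5) with the opening at 0.6.

Request:
{"fn": "move_arm", "kwargs": {"commands": [[[0.1,-0.45,-2],[0,0,0],0.6],[[0,0,-2],[0,0,0],0.6],[[0,0,-2],[0,0,0],0.6],[[0,0,-2],[0,0,0],0.6],[[0,0,-1.9],[0,0,0],0.6],[[0,0,0],[0,0,0],0.6]]}}

```text
t: 7.65
eef_pos: [584.7, -298.4, 45.2]
tcp_rot: [-3.14, 0.001, 0.277]
ft_force: [-0.5, 0.4, -0.9]
opening: 0.603
grip_force: 0.0
```

Request:
{"fn": "move_arm", "kwargs": {"commands": [[[0,0,0],[0,0,0],0.3],[[0,0,0],[0,0,0],0.3],[[0,0,0],[0,0,0],0.3],[[0,0,0],[0,0,0],0.3],[[0,0,0],[0,0,0],0.3]]}}

```text
t: 8.15
eef_pos: [584.9, -299.2, 46.2]
tcp_rot: [3.141, -0.001, 0.277]
ft_force: [0.2, -0.2, 0.4]
opening: 0.306
grip_force: 0.3
```

Request:
{"fn": "move_arm", "kwargs": {"commands": [[[0,0,0],[0,0,0],0],[[0,0,0],[0,0,0],0],[[0,0,0],[0,0,0],0],[[0,0,0],[0,0,0],0]]}}

```text
t: 8.55
eef_pos: [585.7, -301.3, 45.8]
tcp_rot: [3.137, -0.002, 0.277]
ft_force: [3.7, -12.0, -6.0]
opening: 0.258
grip_force: 29.6
```

The grip is 24.5 mm at 29.6 N, on the rib. I'll lift, then carry it over the nest while turning +74.7° so the blue outside faces world +x.

Request:
{"fn": "move_arm", "kwargs": {"commands": [[[0,0,1],[0,0,0],0],[[0,0,3],[0,0,0],0],[[0,0,4],[0,0,0],0],[[0,0,4],[0,0,0],0],[[0,0,2],[0,0,0],0],[[-0.4,3,0],[0,0,5],0],[[-0.5,4,0],[0,0,7],0],[[-0.5,4,0],[0,0,7],0],[[-0.5,4,0],[0,0,7],0],[[-0.5,4,0],[0,0,7],0]]}}

```text
t: 9.55
eef_pos: [560.1, -107.4, 185.6]
tcp_rot: [-3.141, 0.0, 0.857]
ft_force: [0.4, 0.1, -0.1]
opening: 0.249
grip_force: 30.0
```

Request:
{"fn": "move_arm", "kwargs": {"commands": [[[-0.5,4,0],[0,0,7],0],[[-0.5,4,0],[0,0,7],0],[[-0.5,4,0],[0,0,7],0],[[-0.5,4,0],[0,0,7],0],[[-0.5,4,0],[0,0,7],0],[[-0.5,4,0],[0,0,6.7],0],[[-0.5,4,0],[0,0,0],0],[[-0.2,3.5,0],[0,0,0],0],[[0,0,0],[0,0,0],0]]}}

```text
t: 10.45
eef_pos: [523.0, 209.4, 185.5]
tcp_rot: [-3.141, -0.001, 1.584]
ft_force: [-0.1, -0.7, -1.5]
opening: 0.252
grip_force: 30.0
```

Request:
{"fn": "move_arm", "kwargs": {"commands": [[[0.1,0,-0.5],[0.1,-7.5,0],0],[[0.1,0,-1],[0.1,-7.5,0],0],[[0.1,0,-1],[0.1,-7.5,0],0],[[0.1,-0.1,-1],[0.1,-7.5,0],0],[[0.1,-0.1,-1],[0.1,-7.5,0],0],[[0.1,0,-0.5],[0,-7.5,0],0],[[0,0,0],[0,0,0],0]]}}

```text
t: 11.15
eef_pos: [537.3, 194.4, 164.0]
tcp_rot: [2.583, 0.034, 1.552]
ft_force: [-0.4, 0.1, -1.0]
opening: 0.249
grip_force: 30.0
```

```bash
python3 - <<'E'
from h import *
from scipy.spatial.transform import Rotation as Ro
a=read_camera("top");b=read_camera("side");cv2.imwrite("pics/top3.png",a);cv2.imwrite("pics/side3.png",b)
cv2.imwrite("pics/c3.png",np.vstack([cv2.resize(a[140:240,170:290],(600,500),interpolation=cv2.INTER_CUBIC)[100:400],cv2.resize(b[180:340,210:410],(600,480),interpolation=cv2.INTER_CUBIC)[60:360]]))
s=state();R=Ro.from_euler("xyz",s["tcp_rot"]).as_matrix();t=s["eef_pos"];print(t.round(1),s["tcp_rot"].round(3),s["ft_force"],s["opening"]);print(R.round(3))
# cover corners predicted (cover x=tool y, cover z=-tool z, cover y= z x x)
cx=R[:,1];cz=-R[:,2];cy=np.cross(cz,cx);c=t+R[:,2]*-2   # centre: 38 to bottom => 40-38=2 behind TCP
for X in(12,-12):
  for Y in(-60,60):
    for Z in(-40,40):
      p=c+X*cx+Y*cy+Z*cz;print(X,Y,Z,p.round(1),"top",proj("top",p).round(1),"side",proj("side",p).round(1))
for n,i in(("top",a),("side",b)):
    h=cv2.cvtColor(i,cv2.COLOR_BGR2HSV);m=cv2.inRange(h,(100,90,30),(125,255,255))
    cs,_=cv2.findContours(m,cv2.RETR_EXTERNAL,cv2.CHAIN_APPROX_NONE)
    for q in cs:
        if cv2.contourArea(q)>60:print(n,cv2.contourArea(q),cv2.approxPolyDP(cv2.convexHull(q),1.5,True)[:,0].tolist())
E
```

```text
[537.5 194.5 163.8] [2.585 0.033 1.552] [-0.22483553  0.24190553 -1.07866867] 0.25196681248094804
[[ 0.019  0.849  0.527]
 [ 0.999  0.001 -0.039]
 [-0.033  0.528 -0.849]]
12 -60 -40 [566.5 133.1 139.9] top [236.6 168.5] side [251.3 219.2]
12 -60 40 [524.4 136.2 207.8] top [234.8 176.9] side [262.9 203.4]
12 60 -40 [568.8 253.1 135.9] top [203.8 168.2] side [270.3 247.2]
12 60 40 [526.7 256.1 203.8] top [200.4 176.5] side [282.9 231.7]
-12 -60 -40 [546.2 133.1 127.2] top [236.8 174.7] side [256.3 218.4]
-12 -60 40 [504.  136.2 195.1] top [235.  183.3] side [267.9 202.7]
-12 60 -40 [548.5 253.  123.2] top [204.1 174.3] side [275.3 246. ]
-12 60 40 [506.3 256.1 191.1] top [200.8 182.9] side [288.  230.6]
top 120.5 [[235, 170], [234, 182], [225, 183], [224, 171]]
top 2475.5 [[111, 151], [109, 183], [33, 184], [36, 152]]
top 558.5 [[505, 166], [492, 116], [511, 111], [511, 165]]
side 4484.0 [[360, 239], [422, 309], [420, 313], [393, 332], [367, 324], [327, 272], [331, 257]]
side 475.5 [[261, 210], [279, 218], [287, 230], [272, 246], [254, 220]]
side 1698.5 [[108, 46], [125, 61], [129, 75], [92, 95], [76, 80], [70, 65]]
```

View pics/c3.png

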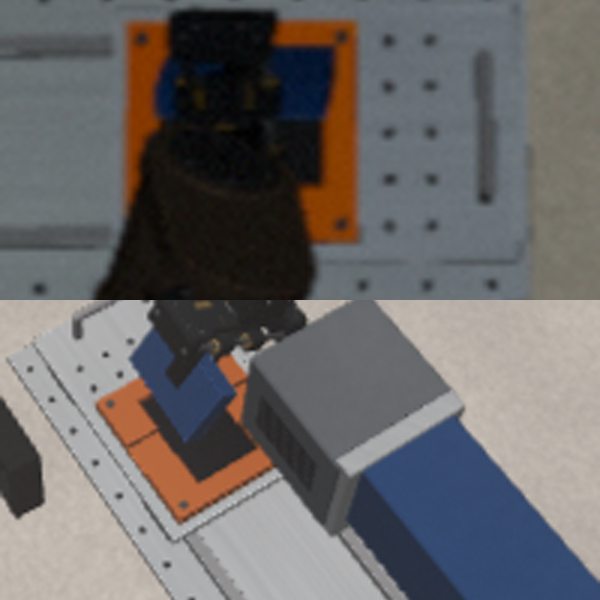

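The views show the cover tilted with its blue face up over the nest, matching the predicted corners to within about 1 px. The turn fell short at 32° instead of 45° and the pose lagged, so I'll compute the correction.

```bash
cat >> h.py <<'E'
from scipy.spatial.transform import Rotation as Ro
def delta(th,x,y,z,yaw=0.6):
    "shift cm, rotvec deg to: tool tilted th deg (fingers pointing +station x), TCP at x,y,z"
    s=state();R=Ro.from_euler("xyz",s["tcp_rot"]).as_matrix();q=np.radians(th)
    T=Ro.from_euler("z",yaw,degrees=True).as_matrix()@np.array([[0,np.cos(q),np.sin(q)],[1,0,0],[0,np.sin(q),-np.cos(q)]])
    print("shift cm",((np.array([x,y,z])-s["eef_pos"])/10).round(2),"rot deg",np.degrees(Ro.from_matrix(T@R.T).as_rotvec()).round(2),"joints",s["joints"].round(2))
E
python3 - <<'E'
from h import *
delta(45,529.6,207.3,110)
E
```

```text
shift cm [-0.79  1.28 -5.38] rot deg [  1.85 -13.14   1.91] joints [ 0.33  0.38  2.09 -0.94  0.26  1.21]
```

Joint 4 (-0.94, limit -1.13) and q5 (0.26) are close to their limits, so 45° isn't reachable this way. I'll use a 22° tilt, past the 17° tipping angle. Opening the fingers then lets the cover lean onto the lower finger.

```bash
python3 - <<'E'
from h import *
delta(22,548,207.3,115)
E
```

```text
shift cm [ 1.05  1.28 -4.88] rot deg [1.95 9.86 1.53] joints [ 0.33  0.38  2.09 -0.94  0.26  1.21]
```

Request:
{"fn": "move_arm", "kwargs": {"commands": [[[0.3,0.3,0],[0.4,2,0.3],0],[[0.3,0.3,0],[0.4,2,0.3],0],[[0.2,0.3,-1],[0.4,2,0.3],0],[[0.2,0.3,-1],[0.4,2,0.3],0],[[0.1,0.1,-1],[0.3,1.9,0.3],0],[[0,0,-1],[0,0,0],0],[[0,0,-0.9],[0,0,0],0],[[0,0,0],[0,0,0],0]]}}

```text
t: 12.05
eef_pos: [547.8, 207.6, 113.5]
tcp_rot: [2.759, 0.001, 1.581]
ft_force: [0.2, 0.2, -0.8]
opening: 0.254
grip_force: 30.0
```

```bash
python3 - <<'E'
from h import *
delta(22,548,207.3,100);print(state()["eef_pos"])
E
```

```text
shift cm [ 0.02 -0.03 -1.35] rot deg [ 0.07 -0.07  0.03] joints [ 0.3   0.48  2.01 -0.36  0.31  0.62]
[547.80732051 207.6210954  113.45481129]
```

The pose is exact now, with joint 4 comfortable. I'll lower the pivot edge into the pocket slowly, watching force.

Request:
{"fn": "move_arm", "kwargs": {"commands": [[[0,-0.05,-1],[0,0,0],0],[[0,0,-0.5],[0,0,0],0],[[0,0,-0.2],[0,0,0],0],[[0,0,-0.2],[0,0,0],0],[[0,0,0],[0,0,0],0]]}}

```text
t: 12.55
eef_pos: [548.6, 207.4, 95.8]
tcp_rot: [2.757, 0.001, 1.581]
ft_force: [0.0, -0.2, -0.5]
opening: 0.249
grip_force: 30.0
```

Request:
{"fn": "move_arm", "kwargs": {"commands": [[[0,0,-0.1],[0,0,0],0],[[0,0,-0.1],[0,0,0],0],[[0,0,-0.1],[0,0,0],0],[[0,0,0],[0,0,0],0]]}}

```text
t: 12.95
eef_pos: [548.7, 207.4, 93.2]
tcp_rot: [2.756, 0.001, 1.581]
ft_force: [-1.0, -1.6, 1.8]
opening: 0.253
grip_force: 30.0
```

Request:
{"fn": "move_arm", "kwargs": {"commands": [[[0,0,-0.1],[0,0,0],0],[[0,0,-0.1],[0,0,0],0],[[0,0,-0.1],[0,0,0],0],[[0,0,0],[0,0,0],0]]}}

```text
t: 13.35
eef_pos: [548.9, 207.6, 92.5]
tcp_rot: [2.753, 0.0, 1.581]
ft_force: [-14.1, -3.5, 31.0]
opening: 0.25
grip_force: 30.0
```

The force (-14,-3.5,31) lies along the tool axis, so the cover's foot is most likely on the far wall's upper edge. I'll back up, shift -x by 5 mm and retry.

Request:
{"fn": "move_arm", "kwargs": {"commands": [[[-0.1,0,0.4],[0,0,0],0],[[-0.4,0,0],[0,0,0],0],[[0,0,-0.2],[0,0,0],0],[[0,0,-0.2],[0,0,0],0],[[0,0,-0.1],[0,0,0],0],[[0,0,-0.1],[0,0,0],0],[[0,0,0],[0,0,0],0]]}}

```text
t: 14.05
eef_pos: [543.5, 207.5, 89.7]
tcp_rot: [2.754, 0.0, 1.581]
ft_force: [-16.9, -3.0, 32.6]
opening: 0.25
grip_force: 30.0
```

The contact is the cover's 24 mm foot riding on the far wall's edge, which is expected at a small tilt. Released here, the cover leans back onto the lower finger and its foot slides into the pocket. I'll relieve the pressure and open.

Request:
{"fn": "move_arm", "kwargs": {"commands": [[[-0.3,0,0],[0,0,0],0],[[0,0,0],[0,0,0],0.5],[[0,0,0],[0,0,0],0.5],[[0,0,0],[0,0,0],0.5],[[0,0,0],[0,0,0],0.9],[[0,0,0],[0,0,0],0.9],[[0,0,0],[0,0,0],0.9],[[0,0,0],[0,0,0],0.9],[[0,0,0],[0,0,0],0.9],[[0,0,0],[0,0,0],0.9]]}}

```text
t: 15.05
eef_pos: [540.6, 207.4, 88.0]
tcp_rot: [2.757, 0.001, 1.581]
ft_force: [0.3, -0.7, -1.1]
opening: 0.892
grip_force: 0.1
```

```bash
python3 - <<'E'
from h import *
a=read_camera("top");b=read_camera("side");cv2.imwrite("pics/top4.png",a);cv2.imwrite("pics/side4.png",b)
cv2.imwrite("pics/c4.png",np.vstack([cv2.resize(a[140:240,170:290],(600,500),interpolation=cv2.INTER_CUBIC)[100:350],cv2.resize(b[190:290,220:340],(600,500),interpolation=cv2.INTER_CUBIC)[50:400]]))
s=state();print(s["eef_pos"],s["ft_force"],s["opening"])
E
```

```text
[540.62794999 207.39048466  87.94844796] [-0.34837889  0.04917283 -0.94688246] 0.8983592393491405
```

View pics/c4.png

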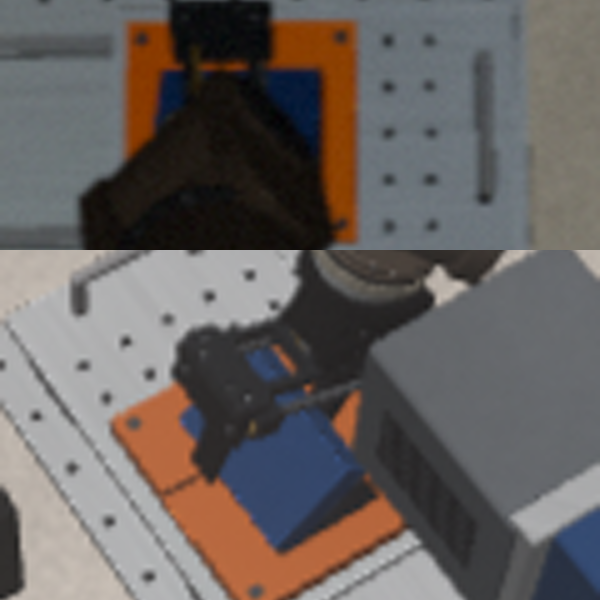

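The cover leans with its foot in the pocket, blue side up (side crop (280,470)), resting on the lower finger. Now I draw the finger out towards the robot.

Request:
{"fn": "move_arm", "kwargs": {"commands": [[[-0.5,0,0],[0,0,0],0.9],[[-0.6,0,-0.2],[0,0,0],0.9],[[-0.6,0,-0.2],[0,0,0],0.9],[[-0.6,0,-0.2],[0,0,0],0.9],[[-0.6,0,0],[0,0,0],0.9],[[-0.6,0,0],[0,0,0],0.9],[[-0.6,0,0],[0,0,0],0.9],[[-0.6,0,0],[0,0,0],0.9],[[-0.6,0,0],[0,0,0],0.9],[[0,0,0],[0,0,0],0.9]]}}

```text
t: 16.15
eef_pos: [486.8, 207.4, 81.9]
tcp_rot: [2.757, 0.001, 1.581]
ft_force: [-0.6, 0.2, 0.1]
opening: 0.897
grip_force: 0.0
```

Request:
{"fn": "move_arm", "kwargs": {"commands": [[[0,0,2],[0,2,0],1],[[0,0,4],[0,3,0],1],[[0,-1,4],[0,3,0],1],[[0,-4,1],[0,3,0],1],[[0,-4,0],[0,3,0],1],[[0,-4,0],[0,3,0],1],[[0,-4,0],[0,3,0],1],[[0,-2,0],[0,2,0],1],[[0,0,0],[0,0,0],1]]}}

```text
t: 17.05
eef_pos: [490.5, 11.8, 175.7]
tcp_rot: [3.111, 0.011, 1.574]
ft_force: [0.3, 0.2, -0.6]
opening: 1.0
grip_force: 0.0
```

```bash
cat > look.py <<'E'
from h import *
import sys
a=read_camera("top");b=read_camera("side");cv2.imwrite(f"pics/top{sys.argv[1]}.png",a);cv2.imwrite(f"pics/side{sys.argv[1]}.png",b)
Z=float(sys.argv[2])
for n,i,box in(("top",a,(140,230,170,290)),("side",b,(190,330,230,360))):
    h=cv2.cvtColor(i,cv2.COLOR_BGR2HSV);m=cv2.inRange(h,(100,90,30),(125,255,255))
    k=np.zeros_like(m);k[box[0]:box[1],box[2]:box[3]]=255;m&=k
    cs,_=cv2.findContours(m,cv2.RETR_EXTERNAL,cv2.CHAIN_APPROX_NONE)
    for q in cs:
        if cv2.contourArea(q)>60:
            r=cv2.minAreaRect(np.array([onz(n,*p,Z)[:2] for p in q[:,0]],np.float32))
            print(n,cv2.contourArea(q),np.round(r[0],1),np.round(r[1],1),round(r[2],2),cv2.approxPolyDP(cv2.convexHull(q),1.5,True)[:,0].tolist())
o=cv2.inRange(cv2.cvtColor(a,cv2.COLOR_BGR2HSV),(5,150,60),(18,255,255));c=max(cv2.findContours(o,cv2.RETR_EXTERNAL,cv2.CHAIN_APPROX_NONE)[0],key=cv2.contourArea)
r=cv2.minAreaRect(np.array([onz("top",*p,58)[:2] for p in c[:,0]],np.float32));print("nest",np.round(r[0],1),np.round(r[1],1),round(r[2],2))
s=state();print(s["eef_pos"].round(1),s["tcp_rot"].round(3),s["t"])
E
python3 look.py 5 72
```

```text
top 615.5 [510.6 208. ] [117.  80.] 89.92 [[233, 177], [233, 196], [202, 196], [203, 177]]
side 1310.5 [397.5 435. ] [263.6 102.2] 50.55 [[358, 240], [359, 314], [328, 273], [331, 257]]
side 656.0 [507.9 210.6] [ 82.3 120.8] 0.52 [[277, 220], [290, 236], [293, 245], [292, 248], [278, 257], [260, 233], [261, 230]]
nest [514.9 209.8] [169.  171.8] 0.23
[489.8  14.  175.6] [3.11  0.011 1.576] 17.15
```

The top mask shows the cover flat, 117x80 mm at (510.6,208). That is about 4 mm towards -x of the pocket centre, so it probably rests on the near lead-in. I'll regrasp across its 80 mm at the thumb notches from above and centre it.

```bash
python3 - <<'E'
from h import *
delta(0,514,207.3,130)
E
```

```text
shift cm [ 2.42 19.33 -4.56] rot deg [0.59 1.81 0.27] joints [-0.1   0.34  1.95 -0.01  0.82 -0.1 ]
```

Request:
{"fn": "move_arm", "kwargs": {"commands": [[[0.5,4,0],[0.2,0.6,0.1],1],[[0.5,4,0],[0.2,0.6,0.1],1],[[0.5,4,0],[0.2,0.6,0.1],1],[[0.5,4,0],[0,0,0],1],[[0.4,3.3,0],[0,0,0],1],[[0,0,-2],[0,0,0],1],[[0,0,-2.6],[0,0,0],1],[[0,0,0],[0,0,0],1]]}}

```text
t: 17.95
eef_pos: [511.6, 208.1, 127.3]
tcp_rot: [-3.137, 0.001, 1.585]
ft_force: [0.5, -0.3, 0.1]
opening: 0.998
grip_force: 0.0
```

```bash
python3 - <<'E'
from h import *
delta(0,514,207.3,60)
E
```

```text
shift cm [ 0.24 -0.08 -6.73] rot deg [ 0.06 -0.26 -0.22] joints [0.27 0.5  1.83 0.   0.82 0.25]
```

Request:
{"fn": "move_arm", "kwargs": {"commands": [[[0.2,-0.1,-2],[0,0,0],1],[[0,0,-2],[0,0,0],1],[[0,0,-0.8],[0,0,0],1],[[0,0,-0.5],[0,0,0],1],[[0,0,-0.5],[0,0,0],1],[[0,0,0],[0,0,0],1]]}}

```text
t: 18.55
eef_pos: [515.8, 206.0, 71.9]
tcp_rot: [-3.141, 0.0, 1.583]
ft_force: [0.1, 0.8, 0.0]
opening: 1.0
grip_force: 0.0
```

Request:
{"fn": "move_arm", "kwargs": {"commands": [[[-0.15,0.1,0],[0,0,0],1],[[0,0,-0.4],[0,0,0],1],[[0,0,-0.4],[0,0,0],1],[[0,0,-0.4],[0,0,0],1],[[0,0,-0.4],[0,0,0],1],[[0,0,0],[0,0,0],1]]}}

```text
t: 19.15
eef_pos: [514.0, 206.8, 55.0]
tcp_rot: [-3.14, 0.0, 1.583]
ft_force: [0.4, -1.2, -0.1]
opening: 1.003
grip_force: 0.0
```

The fingers are in the notches without contact. I'll close to just over 80 mm to centre the cover.

Request:
{"fn": "move_arm", "kwargs": {"commands": [[[0.1,0,0],[0,0,0],0.87],[[0,0,0],[0,0,0],0.86],[[0,0,0],[0,0,0],0.86],[[0,0,0],[0,0,0],0.86],[[0,0,0],[0,0,0],0.86]]}}

```text
t: 19.65
eef_pos: [515.2, 206.9, 55.8]
tcp_rot: [-3.141, 0.0, 1.583]
ft_force: [-0.3, -0.2, 0.7]
opening: 0.859
grip_force: 0.4
```

```bash
python3 look.py 6 72
```

```text
side 1321.0 [398.5 434.2] [263.6 105. ] 50.55 [[358, 240], [359, 314], [327, 272], [331, 257]]
side 330.0 [514.3 240.9] [61.8 80.9] 89.23 [[286, 234], [294, 248], [276, 258], [268, 246], [274, 240]]
nest [522.5 143.1] [154.1  38.3] 0.23
[515.2 206.9  55.8] [-3.141  0.     1.583] 19.75
```

Request:
{"fn": "move_arm", "kwargs": {"commands": [[[0,0,0],[0,0,0],1],[[0,0,0],[0,0,0],1],[[0,0,1],[0,0,0],1],[[0,0,3],[0,0,0],1],[[0,0,4],[0,0,0],0.3],[[0,-3,3],[0,0,0],0],[[0,-5,0],[0,0,0],0],[[0,-5,0],[0,0,0],0],[[0,-5,0],[0,0,0],0],[[0,-2,0],[0,0,0],0]]}}

```text
t: 20.75
eef_pos: [515.1, 3.6, 166.6]
tcp_rot: [3.141, 0.001, 1.581]
ft_force: [0.9, 0.4, 0.2]
opening: 0.552
grip_force: 0.0
```

```bash
python3 look.py 7 72; python3 - <<'E'
from h import *
a=cv2.imread("pics/top7.png");b=cv2.imread("pics/side7.png")
cv2.imwrite("pics/c7.png",np.vstack([cv2.convertScaleAbs(cv2.resize(a[155:215,180:300],(600,300),interpolation=cv2.INTER_CUBIC),alpha=1.5),cv2.resize(b[200:260,220:340],(600,300),interpolation=cv2.INTER_CUBIC)]))
E
```

```text
top 588.5 [512.5 207.8] [116.7  76.2] 89.92 [[233, 176], [233, 195], [203, 196], [203, 176]]
side 1300.0 [396.3 436. ] [263.6  99.3] 50.55 [[358, 240], [359, 314], [330, 277], [329, 266], [332, 256]]
side 640.0 [515.  212.7] [ 79.  117.2] 0.11 [[274, 223], [281, 228], [294, 247], [278, 257], [275, 256], [258, 233]]
nest [514.9 209.8] [169.  171.8] 0.23
[515.4   4.5 166.5] [3.141 0.    1.579] 20.85
```

View pics/c7.png

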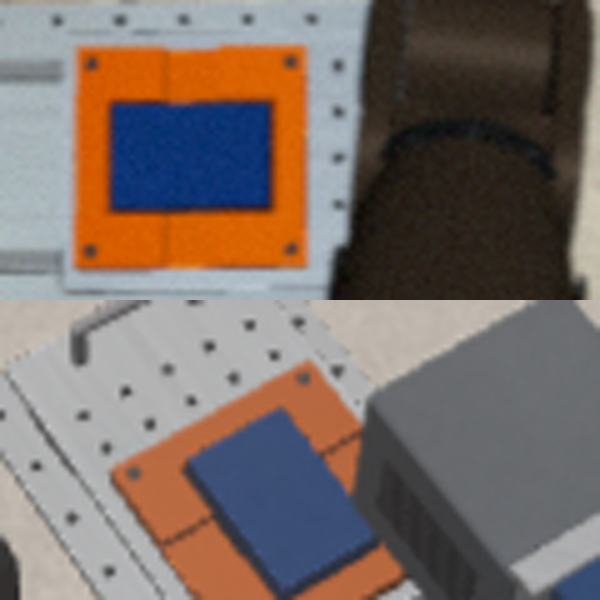

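The top and side crops show the blue face up in the pocket, flat and squared, with an even gap. To be sure it is fully down, I'll press its top lightly with shut fingers; contact should come at z≈72.

Request:
{"fn": "move_arm", "kwargs": {"commands": [[[0,4,0],[0,0,0],0],[[0,4,0],[0,0,0],0],[[0,4,-1],[0,0,0],0],[[0,4,-2],[0,0,0],0],[[0,4,-2],[0,0,0],0],[[0,0,-2],[0,0,0],0],[[0,0,-1],[0,0,0],0],[[0,0,-0.5],[0,0,0],0],[[0,0,-0.4],[0,0,0],0],[[0,0,0],[0,0,0],0]]}}

```text
t: 21.85
eef_pos: [515.5, 206.4, 77.0]
tcp_rot: [-3.142, 0.0, 1.582]
ft_force: [-0.6, 0.2, -0.5]
opening: 0.002
grip_force: 0.0
```

Request:
{"fn": "move_arm", "kwargs": {"commands": [[[0,0,-0.2],[0,0,0],0],[[0,0,-0.2],[0,0,0],0],[[0,0,0],[0,0,0],0]]}}

```text
t: 22.15
eef_pos: [515.3, 206.7, 72.8]
tcp_rot: [-3.141, 0.0, 1.582]
ft_force: [-0.8, 0.4, -0.0]
opening: 0.007
grip_force: 0.0
```

Request:
{"fn": "move_arm", "kwargs": {"commands": [[[0,0,-0.1],[0,0,0],0],[[0,0,-0.1],[0,0,0],0],[[0,0,0],[0,0,0],0]]}}

```text
t: 22.45
eef_pos: [515.5, 206.8, 72.2]
tcp_rot: [3.141, -0.0, 1.583]
ft_force: [-4.9, -2.0, 18.1]
opening: 0.004
grip_force: 9.1
```

Contact came at z=72.2 (18 N), so the cover is fully down. I'll rise, go to the -y side of the handle bar with shut fingers and push the tray home.

Request:
{"fn": "move_arm", "kwargs": {"commands": [[[0,0,2],[0,0,0],0],[[0,0,4],[0,0,0],0],[[0,-2,3],[0,0,0],0],[[0,-4,0],[0,0,0],0],[[0,-4.5,0],[0,0,0],0],[[0,-4.5,0],[0,0,0],0],[[0,-4.5,0],[0,0,0],0],[[0,-3.5,0],[0,0,0],0],[[0,0,-1],[0,0,0],0],[[0,0,0],[0,0,0],0]]}}

```text
t: 23.45
eef_pos: [514.8, -23.6, 149.9]
tcp_rot: [-3.14, -0.0, 1.581]
ft_force: [0.2, -0.2, 0.1]
opening: 0.002
grip_force: 0.0
```

Request:
{"fn": "move_arm", "kwargs": {"commands": [[[0,0,-3],[0,0,0],0],[[0,0,-3],[0,0,0],0],[[0,0,-2.3],[0,0,0],0],[[0,0.5,0],[0,0,0],0],[[0,0.5,0],[0,0,0],0],[[0,0.5,0],[0,0,0],0],[[0,0.4,0],[0,0,0],0],[[0,0.4,0],[0,0,0],0],[[0,0.4,0],[0,0,0],0],[[0,0.5,0],[0,0,0],0]]}}

```text
t: 24.45
eef_pos: [515.5, 8.9, 68.1]
tcp_rot: [3.141, 0.001, 1.583]
ft_force: [-0.2, -3.1, 2.4]
opening: 0.0
grip_force: 1.7
```

Request:
{"fn": "move_arm", "kwargs": {"commands": [[[0,0.8,0],[0,0,0],0],[[0,1.2,0],[0,0,0],0],[[0,1.5,0],[0,0,0],0],[[0,1.5,0],[0,0,0],0],[[0,1.5,0],[0,0,0],0],[[0,1.5,0],[0,0,0],0],[[0,1.5,0],[0,0,0],0],[[-0.1,1.5,0],[0,0,0],0],[[0,1.5,0],[0,0,0],0],[[0,1.2,0],[0,0,0],0]]}}

```text
t: 25.45
eef_pos: [514.4, 147.3, 67.7]
tcp_rot: [-3.142, 0.0, 1.583]
ft_force: [0.9, -3.4, 0.7]
opening: 0.003
grip_force: 2.0
```

Request:
{"fn": "move_arm", "kwargs": {"commands": [[[0,1,0],[0,0,0],0],[[0,1,0],[0,0,0],0],[[0,1,0],[0,0,0],0],[[0,0.7,0],[0,0,0],0],[[0,0.5,0],[0,0,0],0],[[0,0.4,0],[0,0,0],0],[[0,0.3,0],[0,0,0],0],[[0,0.3,0],[0,0,0],0],[[0,0,0],[0,0,0],0]]}}

```text
t: 26.35
eef_pos: [514.4, 198.2, 67.7]
tcp_rot: [3.142, -0.0, 1.583]
ft_force: [0.1, 1.4, -0.5]
opening: 0.002
grip_force: 0.0
```

Request:
{"fn": "move_arm", "kwargs": {"commands": [[[0,0.3,0],[0,0,0],0],[[0,0.2,0],[0,0,0],0],[[0,0.2,0],[0,0,0],0],[[0,0.2,0],[0,0,0],0],[[0,0,0],[0,0,0],0]]}}

```text
t: 26.85
eef_pos: [514.4, 204.1, 67.7]
tcp_rot: [-3.14, 0.004, 1.584]
ft_force: [1.1, -26.8, 3.9]
opening: 0.007
grip_force: 13.8
```

A force of 26.8 N at y=204 means the tray is home against its stop. I'll back off, lift, move away and check.

Request:
{"fn": "move_arm", "kwargs": {"commands": [[[0,-0.5,0],[0,0,0],0],[[0,-2,0],[0,0,0],0],[[0,-2.5,0],[0,0,0],0],[[0,-1,4],[0,0,0],0],[[0,-1,4],[0,0,0],0],[[0,-4,2],[0,0,0],0],[[0,-4,0],[0,0,0],0],[[0,-4,0],[0,0,0],0],[[0,0,0],[0,0,0],0]]}}

```text
t: 27.75
eef_pos: [514.6, 13.7, 168.1]
tcp_rot: [3.141, 0.0, 1.579]
ft_force: [-0.1, 1.4, -0.1]
opening: 0.004
grip_force: 0.0
```

```bash
python3 - <<'E'
from h import *
a=read_camera("top");b=read_camera("side");cv2.imwrite("pics/top9.png",a)
cv2.imwrite("pics/c9.png",np.vstack([cv2.resize(a[115:240,100:385],(600,263)),cv2.resize(b[120:330,130:420],(600,434))[:330]]))
s=state();print(s["eef_pos"],s["ft_force"])
# side: nest orange rim corners & blue cover top
h=cv2.cvtColor(b,cv2.COLOR_BGR2HSV);m=cv2.inRange(h,(5,150,60),(18,255,255));q=max(cv2.findContours(m,0,cv2.CHAIN_APPROX_NONE)[0],key=cv2.contourArea)
print("orange side",cv2.boundingRect(q))
for x,y in((600,319),(600,495),(430,319)):print(proj("side",[x,y,58]).round(1))
E
```

```text
[514.43784984  16.51045063 167.78823375] [-0.06506673  1.13446642  0.87300548]
orange side (275, 261, 69, 62)
[272.5 277.7]
[303.7 322.1]
[314.  253.1]
```

View pics/c9.png

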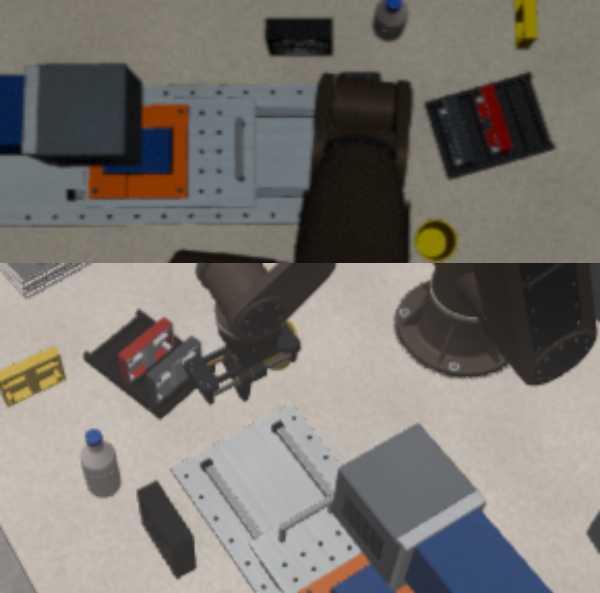

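The tray is home, with the cover blue side up in the nest (top crop (150,150)). Red and grey are still in the rack, the fan, bottle and cup are unmoved, and the robot touches nothing. Handing in.

```bash
python3 -c "
from cell import env
print(env.job_done())"
```

```text
the job is handed in; nothing more can be done
None
```

The blue cover is seated blue side up in the nest, the tray is pushed home against its stop, everything else looks undisturbed, and the job was handed in at about 28 s; no verdict came back.

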